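# Lid the jar set for the bisque firing

## Robot

A 6-joint arm with a two-finger parallel gripper is mounted at the origin on a cart in front of the work surface, level with it; the furniture and walls round the work are solid. World frame = base frame: x ahead of the robot, y to its left, z up, the work surface at z = 0. Lengths are in m, angles in rad, forces in N, time in s.
With the tool pointing down it reaches from about 0.35 to 0.85 m from the base axis. Payload 8.1 kg.
Tool frame: the origin (TCP) lies at the centre of the arm's flange, where the gripper is bolted on; the fingertips stand 186 mm ahead of it and the grasp point (between the pads) lies 167 mm ahead of it (robot.grasp_offset is the distance from the TCP to the grasp point, in m); z points along the fingers, y is the line along which they close (so a half turn about z gives the same grasp; the last joint's range is limited). The gripper opens to 93 mm and grips with 3 to 60 N. Pads are 15 mm wide; open, the fingers measure 128 mm over their backs; the gripper's body (75 mm by 188 mm) begins 65 mm behind the grasp point.
Start: joints at [1.047, 0.13, 1.488, -0, 1.523, -0.085], TCP at [0.255, 0.543, 0.405] pointing down, gripper open.
Joint ranges: [-2.96, 2.96], [-0.89, 2.26], [0.02, 2.5], [-1.34, 4.48], [0, 2.73], [-2.66, 2.66]. Speed limits (rad/s): [2.39, 2.39, 2.79, 3.14, 3.14, 3.14].

## Interface

Orientations are given as a rotation vector (axis times angle).
In Python, from plant import robot gives the robot as it stands.
- The arm moves only by the tool drive_tool, never from a script. Its argument "moves" is one flat list of numbers, 7 for each row, row after row: the finger opening in mm, from 0 to 93, then the shift along the tool's x, y, z in mm, then the turn, a rotation vector about the tool's x, y, z in degrees. A call has 1 to 8 rows; each row shifts and turns the commanded pose from where the row before left it, along the tool's axes as they then stand; what a row does not reach is not made up. A row lasts 1/10 s, in which the tool goes at most 50 mm and 8.59 degrees, less where a joint would pass 70% of its speed; a pose out of reach is approached as far as the arm can. A call is refused whole if a number of a shift passes 50 or a number of a turn 8.59, either way. A call with a gripper value outside its range is refused whole. The fingers move at their own pace and stop on an object; "grip_force" is the grip in N (left out, the last holds). Time passes only in rows, so rows that do not move let the fingers close. It gives the time, the measured TCP pose, the force, the opening and the grip force at its end, in the units of the state.
- robot.read_state(): the state, without advancing time (a new reading comes with each control period).
- robot.read_camera(name): name is "scene" or "top"; returns a dict with "color" (420x560x3 uint8, red, green, blue), "depth" (420x560 float32, m along the optical axis (not along the pixel's ray), 0 where there is no reading), "mtx" (3x3 intrinsics, pixels), "dist_coeffs" ([k1, k2, p1, p2, k3] as OpenCV has them; the pictures are not rectified), "R" (3x3) and "t" (3): a world point X has camera coordinates R X + t. Camera axes: x right, y down, z forward; pixel columns grow to the right and rows downward; lengths in m; the calibration is good to about 2 mm. A picture is of the moment at which its call begins.
- robot.close_job(): hands the job in; it is judged then, once.
The state is a dict: "t": time; "q": joint angles; "dq": joint speeds; "joint_torque": joint torques, N m; "tool_pos": TCP position; "orientation": TCP orientation; "force": force on the tool from outside, world axes, zero at the start; "wrist_torque": the same for the moment, N m; "opening": finger opening in m; "gripper_force": force on a finger pad.
Only numpy, scipy, OpenCV 4.12 (cv2) and the standard library are available. Lean on these libraries where they do the work, as an engineer would, in place of code of your own. Each camera call takes 0.05 s, during which the arm holds its last target. There are 200 camera calls.

## Task

These four red clay jars are dry and must be bisque fired with their lids on, so that each pair shrinks together. Put each of the four round lids on the jar it fits, knob up and gently, its flange down in the mouth and its disc resting level on the rim, and leave the jars standing where they are. The square lid belongs to a box already in the kiln: leave it lying where it is.

Things in the scene. Friction and masses are not known exactly. Their poses are not given: they have to be found in the camera images.
- tiny_jar: the smallest of four open round red clay jars that stand in a row on a 24 mm thick plywood ware board, loose, 140 g, 46 mm high; round mouth 44 mm wide inside, rim 54 mm wide outside (wall 5 mm), belly about 62 mm. Origin: centre of its underside, z up; the rim is 46 mm above the origin.
- small_jar: the second smallest of four open round red clay jars that stand in a row on a 24 mm thick plywood ware board, loose, 200 g, 54 mm high; round mouth 56 mm wide inside, rim 66 mm wide outside (wall 5 mm), belly about 74 mm. Origin: centre of its underside, z up; the rim is 54 mm above the origin.
- medium_jar: the second largest of four open round red clay jars that stand in a row on a 24 mm thick plywood ware board, loose, 280 g, 62 mm high; round mouth 68 mm wide inside, rim 78 mm wide outside (wall 5 mm), belly about 86 mm. Origin: centre of its underside, z up; the rim is 62 mm above the origin.
- large_jar: the largest of four open round red clay jars that stand in a row on a 24 mm thick plywood ware board, loose, 380 g, 70 mm high; round mouth 80 mm wide inside, rim 90 mm wide outside (wall 5 mm), belly about 98 mm. Origin: centre of its underside, z up; the rim is 70 mm above the origin.
- tiny_lid: the smallest of four loose round red clay lids on 24 mm thick ware boards, 35 g, right way up; fits only the tiny jar. Disc 54 mm wide, below it a chamfered flange 38 mm wide, 10 mm deep (3 mm play all round); on top a knob 20 mm wide. Origin: centre of the flange's underside, z up; disc 10 to 15 mm above it, knob 15 to 37 mm. Seated, the origin is 36 mm above the jar's.
- small_lid: the second smallest of four loose round red clay lids on 24 mm thick ware boards, 50 g, right way up; fits only the small jar. Disc 66 mm wide, below it a chamfered flange 50 mm wide, 10 mm deep (3 mm play all round); on top a knob 20 mm wide. Origin: centre of the flange's underside, z up; disc 10 to 15 mm above it, knob 15 to 37 mm. Seated, the origin is 44 mm above the jar's.
- medium_lid: the second largest of four loose round red clay lids on 24 mm thick ware boards, 65 g, right way up; fits only the medium jar. Disc 78 mm wide, below it a chamfered flange 62 mm wide, 10 mm deep (3 mm play all round); on top a knob 20 mm wide. Origin: centre of the flange's underside, z up; disc 10 to 15 mm above it, knob 15 to 37 mm. Seated, the origin is 52 mm above the jar's.
- large_lid: the largest of four loose round red clay lids on 24 mm thick ware boards, 85 g, right way up; fits only the large jar. Disc 90 mm wide, below it a chamfered flange 74 mm wide, 10 mm deep (3 mm play all round); on top a knob 20 mm wide. Origin: centre of the flange's underside, z up; disc 10 to 15 mm above it, knob 15 to 37 mm. Seated, the origin is 60 mm above the jar's.
- square_lid: square red clay lid, loose, 70 g, lying among the round ones on a 24 mm thick ware board, 70 x 70 mm, built like the round ones (10 mm square flange below, 5 mm plate, square knob 18 mm wide and 22 mm high); belongs to a box that is not here. Origin: centre of its underside.
Things that resemble listed ones, but are neither listed nor needed, are in the scene too. What is shaped like the tiny_lid but turquoise is not meant.

How it is judged:
At the end, for the whole second after the job is handed in: Each round lid sits in the jar of its size: centred within 8 mm, height within 3 mm above or 4 mm below seated, flat on the rim (0.08 rad), level (0.12 rad). Jars upright (0.06 rad), within 30 mm of their start; square lid within 30 mm of its start; all at rest (horizontal distance between tiny_lid and tiny_jar below 0.008 m and z of tiny_lid in the frame of tiny_jar between 0.032 and 0.039 m and angle between the z axis of tiny_lid and the z axis of tiny_jar, either way round below 0.08 rad and angle between each of tiny_jar, small_jar, medium_jar, large_jar's own z axis and vertical below 0.06 rad and angle between each of tiny_lid, small_lid, medium_lid, large_lid's own z axis and vertical below 0.12 rad and distance of each of tiny_jar, small_jar, medium_jar, large_jar, square_lid from where it was at the start of the episode below 0.03 m and linear speed of each of tiny_lid, tiny_jar, small_lid, small_jar, medium_lid, medium_jar, large_lid, large_jar below 0.02 m/s and horizontal distance between small_lid and small_jar below 0.008 m and z of small_lid in the frame of small_jar between 0.04 and 0.047 m and angle between the z axis of small_lid and the z axis of small_jar, either way round below 0.08 rad and horizontal distance between medium_lid and medium_jar below 0.008 m and z of medium_lid in the frame of medium_jar between 0.048 and 0.055 m and angle between the z axis of medium_lid and the z axis of medium_jar, either way round below 0.08 rad and horizontal distance between large_lid and large_jar below 0.008 m and z of large_lid in the frame of large_jar between 0.056 and 0.063 m and angle between the z axis of large_lid and the z axis of large_jar, either way round below 0.08 rad); the robot touches nothing.
It fails at once if a jar is knocked over (angle between any of tiny_jar, small_jar, medium_jar, large_jar's own z axis and vertical above 0.5 rad).
It fails at once if a round lid is dropped (falls free at over 0.6 m/s, from about 2 cm) or pressed on its jar with more than 50 N (contact force between tiny_lid and tiny_jar above 50 N or (contact force between tiny_lid and the fingers below 0.1 N and linear speed of tiny_lid above 0.6 m/s) or contact force between small_lid and small_jar above 50 N or (contact force between small_lid and the fingers below 0.1 N and linear speed of small_lid above 0.6 m/s) or contact force between medium_lid and medium_jar above 50 N or (contact force between medium_lid and the fingers below 0.1 N and linear speed of medium_lid above 0.6 m/s) or contact force between large_lid and large_jar above 50 N or (contact force between large_lid and the fingers below 0.1 N and linear speed of large_lid above 0.6 m/s)).
It also fails if it takes over 99 s, if anything falls off the work surface, if the arm or the gripper's body presses on something with over 40 N, if the wrist force passes 120 N, or if a joint passes its speed limit or range.

## Working session

There is one attempt and no reset: what is moved stays moved. The work goes in short steps, Python scripts to look and compute and a tool call to move; the robot and the scene stay as the last step left them, time stands still between calls to the robot, and variables do not carry over. Pictures are saved under pics/ and viewed, at most 14 in all, crops included, and the job is handed in when it is done.

Besides the shell and the picture viewer there is one more tool, called after ">>>" as name(argument=value, ...) on one line, values as JSON. drive_tool: Moves the arm, as the interface text tells. Its arguments: {"type":"object","properties":{"moves":{"type":"array","items":{"type":"number"}},"grip_force":{"type":"number"}},"required":["moves"]}

```bash
mkdir -p pics
python3 - <<'E'
from plant import robot
import cv2,numpy as np
s=robot.read_state();print(s['t'],s['tool_pos'],s['orientation'],s['opening'])
for n in('top','scene'):
    c=robot.read_camera(n);cv2.imwrite(f'pics/{n}0.png',c['color'][:,:,::-1]);np.savez(f'{n}0.npz',**c)
    print(n,c['mtx'],c['dist_coeffs'],c['R'],c['t'])
E
```

```text
0.0 [0.25479223 0.54296882 0.40368605] [-6.83677667e-01 -3.06574912e+00  2.76607113e-03] 0.09293041646831539
top [[522.95849719   0.         284.73304795]
 [  0.         522.95849719 215.70579572]
 [  0.           0.           1.        ]] [-0.11751892  0.          0.          0.          0.        ] [[ 0.02797639 -0.99952508 -0.01292062]
 [-0.98665267 -0.02553716 -0.16082402]
 [ 0.16041769  0.01724744 -0.98689852]] [-0.01719592  0.56241898  1.52772158]
scene [[493.5578556    0.         281.8176386 ]
 [  0.         493.5578556  214.28075861]
 [  0.           0.           1.        ]] [-0.17762579  0.          0.          0.          0.        ] [[ 0.68242904 -0.73094814  0.00233004]
 [-0.48876132 -0.45868378 -0.74210616]
 [ 0.54350987  0.50529596 -0.67027831]] [-0.38405997  0.32594979  1.02660358]
```

View pics/top0.png

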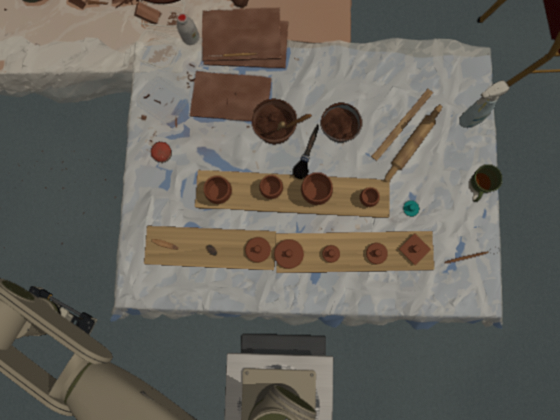

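View pics/scene0.png

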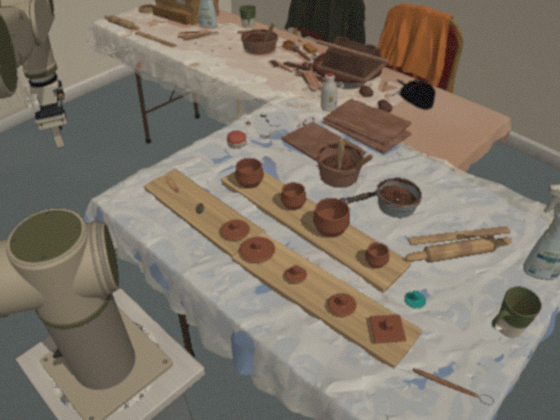

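The top view shows jars (medium 217,190; small 271,187; large 317,188; tiny 370,197) and lids (medium 257,250; large 288,254; tiny 330,253; small 376,253; square 413,249). I'll measure their positions next.

```bash
cat > h.py <<'E'
import cv2,numpy as np
def world(c):
    h,w=c['depth'].shape;u,v=np.meshgrid(np.arange(w),np.arange(h))
    n=cv2.undistortPoints(np.stack([u,v],-1).reshape(-1,1,2).astype(float),c['mtx'],c['dist_coeffs']).reshape(h,w,2)
    d=c['depth'][...,None];P=np.concatenate([n*d,d],-1)
    return (P-c['t'])@c['R'], np.where(d[...,0]>0,1,0), n
def plane(c,n,z):
    r=np.append(n,np.ones((len(n),1)),1)@c['R'];o=-c['R'].T@c['t'];return o+r*((z-o[2])/r[:,2])[:,None]
def red(c):
    hsv=cv2.cvtColor(c['color'],cv2.COLOR_RGB2HSV);H,S,V=cv2.split(hsv)
    return (((H<9)|(H>172))&(S>110)&(V>30)).astype(np.uint8)
def project(c,X):
    return cv2.projectPoints(np.array(X,float).reshape(-1,1,3),cv2.Rodrigues(c['R'])[0],c['t'],c['mtx'],c['dist_coeffs'])[0].reshape(-1,2)
def fit(p):
    A=np.c_[2*p,np.ones(len(p))];s=np.linalg.lstsq(A,(p**2).sum(1),rcond=None)[0];return s[:2],np.sqrt(s[2]+s[:2]@s[:2])
E
python3 - <<'E'
from h import *
J=dict(mj=(217,190,.062,39),sj=(271,187,.054,33),lj=(317,188,.07,45),tj=(370,197,.046,27),ml=(257,250,.013,39),ll=(288,254,.013,45),tl=(330,253,.013,27),sl=(376,253,.013,33),sq=(413,249,.013,35))
c0=dict(np.load('top0.npz'))
for name in('top','scene'):
    c=dict(np.load(name+'0.npz'));W,ok,n=world(c);m=red(c)
    for k,(u,v,h,r) in J.items():
        n0=cv2.undistortPoints(np.array([[[u,v]]],float),c0['mtx'],c0['dist_coeffs'])[0]
        g=plane(c0,n0,.024+h)[0]
        near=(np.hypot(W[...,0]-g[0],W[...,1]-g[1])<(r+25)/1000)&(ok>0)
        board=np.median(W[near&(m==0)][:,2])
        mm=(m>0)&near&(W[...,2]>.031)
        z=W[mm][:,2]
        # rim/disc pixels by height
        hi=mm&(abs(W[...,2]-.024-h)<(.005 if h>.02 else .006))
        P=W[hi][:,:2].astype(np.float32)
        lab=hi.astype(np.uint8)
        cnt=max(cv2.findContours(lab,0,1)[0],key=cv2.contourArea)[:,0]
        q=plane(c,n[cnt[:,1],cnt[:,0]],.024+h)[:,:2]
        f=fit(q)
        print(name,k,'guess',g[:2].round(3),'board',round(board,4),'z95',np.percentile(z,98).round(4),'n',len(P),'mec',np.round(cv2.minEnclosingCircle(P)[0],4),round(cv2.minEnclosingCircle(P)[1],4),'fit',f[0].round(4),f[1].round(4))
E
```

```text
top mj guess [0.628 0.2  ] board 0.0266 z95 0.0881 n 12 mec [0.6338 0.2017] 0.0361 fit [0.31   0.4694] 0.3973
top sj guess [0.643 0.041] board 0.0267 z95 0.0827 n 12 mec [0.6455 0.0414] 0.0314 fit [0.1874 0.0157] 0.4323
top lj guess [ 0.64  -0.095] board 0.0279 z95 0.0958 n 25 mec [ 0.6438 -0.0942] 0.0434 fit [ 0.1812 -0.0306] 0.4287
top tj guess [ 0.622 -0.255] board 0.0259 z95 0.0729 n 8 mec [ 0.6213 -0.2503] 0.0245 fit [ 0.3564 -0.5122] 0.3546
top ml guess [0.458 0.078] board 0.0273 z95 0.0546 n 30 mec [0.4569 0.0619] 0.0481 fit [0.4559 0.0465] 0.0042
top ll guess [ 0.448 -0.015] board 0.0278 z95 0.0652 n 71 mec [ 0.4448 -0.0031] 0.0539 fit [0.4453 0.0018] 0.0063
top tl guess [ 0.455 -0.14 ] board 0.0254 z95 0.0645 n 19 mec [ 0.4524 -0.1421] 0.0219 fit [ 0.4581 -0.1271] 0.0035
top sl guess [ 0.458 -0.278] board 0.0256 z95 0.0636 n 21 mec [ 0.4581 -0.2774] 0.0283 fit [ 0.4593 -0.268 ] 0.0053
top sq guess [ 0.473 -0.39 ] board 0.0284 z95 0.0639 n 20 mec [ 0.4728 -0.3963] 0.0392 fit [ 0.4817 -0.3857] 0.0046
scene mj guess [0.628 0.2  ] board 0.0276 z95 0.088 n 42 mec [0.6347 0.1986] 
[... 262 characters left out ...]
scene tj guess [ 0.622 -0.255] board 0.0261 z95 0.0721 n 37 mec [ 0.6253 -0.2599] 0.0256 fit [ 0.6087 -0.2759] 0.004
scene ml guess [0.458 0.078] board 0.0238 z95 0.0606 n 146 mec [0.4561 0.0603] 0.0461 fit [0.4422 0.0734] 0.0157
scene ll guess [ 0.448 -0.015] board 0.0233 z95 0.0626 n 240 mec [ 0.45   -0.0024] 0.0573 fit [ 0.4724 -0.0364] 0.0176
scene tl guess [ 0.455 -0.14 ] board 0.0245 z95 0.063 n 61 mec [ 0.452  -0.1475] 0.024 fit [ 0.449  -0.1288] 0.0064
scene sl guess [ 0.458 -0.278] board 0.0256 z95 0.0624 n 131 mec [ 0.4578 -0.2836] 0.03 fit [ 0.4638 -0.2587] 0.0074
scene sq guess [ 0.473 -0.39 ] board 0.0264 z95 0.0621 n 228 mec [ 0.4732 -0.3978] 0.0442 fit [ 0.4554 -0.3871] 0.0163
```

Run:
```python
from h import *
c=dict(np.load('top0.npz'));hsv=cv2.cvtColor(c['color'],cv2.COLOR_RGB2HSV)
for u,v in [(257,257),(288,262),(250,250),(225,178),(205,190),(317,188),(376,259),(340,253),(300,240),(160,215)]: print(u,v,hsv[v,u])
H,S,V=cv2.split(hsv)
m=(((H<11)|(H>165))&(S>100)).astype(np.uint8)*255
crop=np.vstack([c['color'][165:275,185:440,::-1],cv2.cvtColor(m[165:275,185:440],cv2.COLOR_GRAY2BGR)])
cv2.imwrite('pics/c1.png',cv2.resize(crop,None,fx=2.6,fy=2.6,interpolation=0))
```

```text
257 257 [  9 153 100]
288 262 [  9 149 101]
250 250 [  9 149  77]
225 178 [ 15 128 120]
205 190 [  9 158  87]
317 188 [ 10 146  63]
376 259 [  9 149 103]
340 253 [ 17 115 124]
300 240 [ 17 114 139]
160 215 [ 30   4 137]
```

View pics/c1.png

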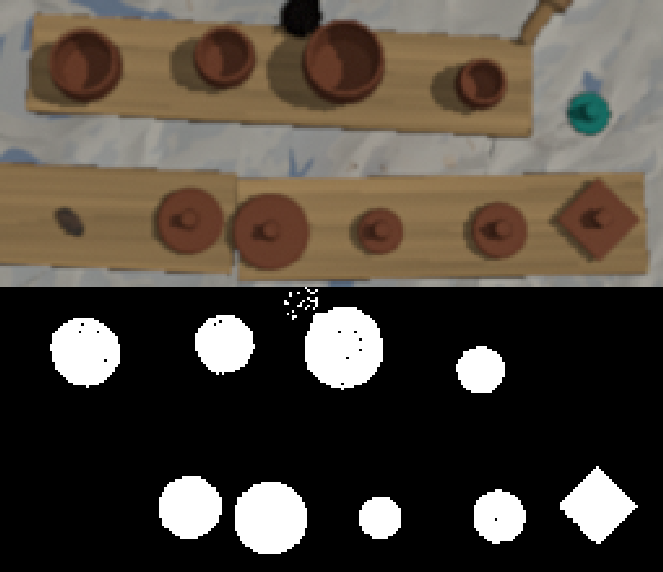

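The mask now cleanly shows all nine clay pieces. I'll refit using this mask and the depth.

```bash
sed -i 's/return (((H<9).*/return (((H<11)|(H>165))\&(S>100)).astype(np.uint8)/' h.py
cat > meas.py <<'E'
from h import *
G=dict(mj=(.628,.2,.062,39),sj=(.643,.041,.054,33),lj=(.64,-.095,.07,45),tj=(.622,-.255,.046,27),ml=(.458,.073,.015,39),ll=(.448,-.017,.015,45),tl=(.455,-.14,.015,27),sl=(.458,-.278,.015,33),sq=(.473,-.39,.015,35))
def meas(name,c,keys=G):
    W,ok,n=world(c);m=red(c)
    for k in keys:
        x,y,h,r=G[k];z0=.024+h
        near=(np.hypot(W[...,0]-x,W[...,1]-y)<(r+12)/1000)&(m>0)&(ok>0)
        o=[]
        if k[1]=='j':
            hi=near&(W[...,2]>z0-.006)&(W[...,2]<z0+.008)
            n_=n[hi];q=plane(c,n_,z0)[:,:2]
            f=fit(q);o=['rim n',len(q),f[0].round(4),f[1].round(4),'mec',np.round(cv2.minEnclosingCircle(q.astype(np.float32))[0],4),round(cv2.minEnclosingCircle(q.astype(np.float32))[1],4),'z',W[hi][:,2].mean().round(4)]
        else:
            lab=near.astype(np.uint8);cnt=max(cv2.findContours(lab,0,1)[0],key=cv2.contourArea)
            q=plane(c,n[cnt[:,0,1],cnt[:,0,0]],z0)[:,:2];f=fit(q)
            kn=near&(W[...,2]>.053);kp=plane(c,n[kn],.061)[:,:2]
            o=['disc',f[0].round(4),f[1].round(4),'knob',W[kn].mean(0).round(4) if kn.any() else 0,kn.sum(),'plane',kp.mean(0).round(4)]
        print(name,k,*o)
E
python3 - <<'E'
from meas import *
for n in('top','scene'): meas(n,dict(np.load(n+'0.npz')))
E
```

```text
top mj rim n 84 [0.6341 0.2033] 0.0355 mec [0.6327 0.2027] 0.0381 z 0.0867
top sj rim n 90 [0.6483 0.0426] 0.0297 mec [0.6468 0.0419] 0.0329 z 0.0777
top lj rim n 123 [ 0.6441 -0.0944] 0.0418 mec [ 0.644  -0.0938] 0.0447 z 0.0927
top tj rim n 70 [ 0.6259 -0.2551] 0.0239 mec [ 0.6254 -0.2543] 0.0266 z 0.0694
top ml disc [0.4594 0.077 ] 0.0349 knob [0.46   0.077  0.0607] 33 plane [0.4599 0.077 ]
top ll disc [ 0.4497 -0.0159] 0.041 knob [ 0.4499 -0.0157  0.0613] 37 plane [ 0.4499 -0.0157]
top tl disc [ 0.4532 -0.1421] 0.0231 knob [ 0.4537 -0.1422  0.0617] 35 plane [ 0.4537 -0.1423]
top sl disc [ 0.4579 -0.2788] 0.0291 knob [ 0.4581 -0.2802  0.0603] 34 plane [ 0.458  -0.2801]
top sq disc [ 0.4732 -0.3932] 0.0367 knob [ 0.4729 -0.3934  0.0595] 40 plane [ 0.4727 -0.393 ]
scene mj rim n 106 [0.6325 0.1969] 0.0352 mec [0.6313 0.1963] 0.0406 z 0.0843
scene sj rim n 101 [0.6471 0.0368] 0.0294 mec [0.6468 0.0349] 0.0346 z 0.0767
scene lj rim n 173 [ 0.6428 -0.1007] 0.0415 mec [ 0.6422 -0.1038] 0.048 z 0.0926
scene tj rim n 117 [ 0.6246 -0.2607] 0.0231 mec [ 0.6245 -0.2615] 0.0277 z 0.0689
scene ml disc [0.4592 0.0718] 0.0346 knob [0.4584 0.0722 0.0602] 40 plane [0.4579 0.0715]
scene ll disc [ 0.4494 -0.0202] 0.0408 knob [ 0.449  -0.0211  0.0602] 44 plane [ 0.4485 -0.0217]
scene tl disc [ 0.4533 -0.1462] 0.0233 knob [ 0.4509 -0.1481  0.0602] 46 plane [ 0.4504 -0.1486]
scene sl disc [ 0.4574 -0.2833] 0.0296 knob [ 0.4578 -0.284   0.0604] 65 plane [ 0.4574 -0.2842]
scene sq disc [ 0.473  -0.3965] 0.0362 knob [ 0.4723 -0.3986  0.06  ] 65 plane [ 0.4716 -0.3989]
```

>>> drive_tool(moves=[45, 0, 0, 0, 0, 0, -8.4, 45, 0, 0, 0, 0, 0, -8.4, 45, 0, 0, 0, 0, 0, -8.3, 45, -20, -45, 0, 0, 0, 0, 45, -20, -45, 0, 0, 0, 0, 45, -20, -45, 0, 0, 0, 0, 45, -20, -45, 0, 0, 0, 0, 45, -20, -45, 0, 0, 0, 0], grip_force=15)

```text
t: 0.9
tool_pos: [0.3549, 0.3163, 0.4043]
orientation: [-0.0, -3.141, 0.001]
force: [0.7, 0.4, -0.0]
opening: 0.0455
gripper_force: 0.0
```

```bash
cat > go.py <<'E'
import sys,numpy as np
from scipy.spatial.transform import Rotation as Ro
from plant import robot
s=robot.read_state();R=Ro.from_rotvec(s['orientation'])
t=np.array([float(a) for a in sys.argv[1:4]])
print('t',s['t'],'pos',s['tool_pos'].round(4),'open',round(s['opening'],4),'F',s['force'].round(1),'axes',R.as_matrix().round(3).tolist())
print('shift mm',(R.inv().apply(t-s['tool_pos'])*1000).round(1))
want=Ro.from_matrix(np.diag([-1.,1,-1]));print('turn deg',np.degrees((R.inv()*want).as_rotvec()).round(2))
E
python3 go.py .459 .0745 .30
```

```text
t 0.9 pos [0.3549 0.3163 0.4043] open 0.0455 F [ 0.7  0.4 -0. ] axes [[-1.0, 0.0, -0.0], [0.0, 1.0, -0.0], [0.0, -0.0, -1.0]]
shift mm [-104.2 -241.7  104.4]
turn deg [-0.02 -0.02 -0.01]
```

>>> drive_tool(moves=[45, -17, -40, 17, 0, 0, 0, 45, -17, -40, 17, 0, 0, 0, 45, -17, -40, 17, 0, 0, 0, 45, -17, -40, 17, 0, 0, 0, 45, -18, -41, 18, 0, 0, 0, 45, -18, -41, 18, 0, 0, 0, 45, 0, 0, 20, 0, 0, 0, 45, 0, 0, 0, 0, 0, 0])

```text
t: 1.7
tool_pos: [0.4573, 0.0746, 0.2775]
orientation: [-0.006, -3.136, 0.0]
force: [-0.2, 0.0, -0.4]
opening: 0.0449
gripper_force: 0.0
```

```bash
python3 go.py .459 .0745 .228;python3 - <<'E'
from meas import *
from plant import robot
c=robot.read_camera('scene');cv2.imwrite('pics/s1.png',cv2.resize(c['color'][150:320,150:350,::-1],None,fx=3,fy=3))
E
```

```text
t 1.7 pos [0.4573 0.0746 0.2775] open 0.0449 F [-0.2  0.  -0.4] axes [[-1.0, 0.004, -0.006], [0.004, 1.0, -0.0], [0.006, -0.0, -1.0]]
shift mm [-2.  -0.1 49.5]
turn deg [-0.01 -0.35 -0.22]
```

View pics/s1.png

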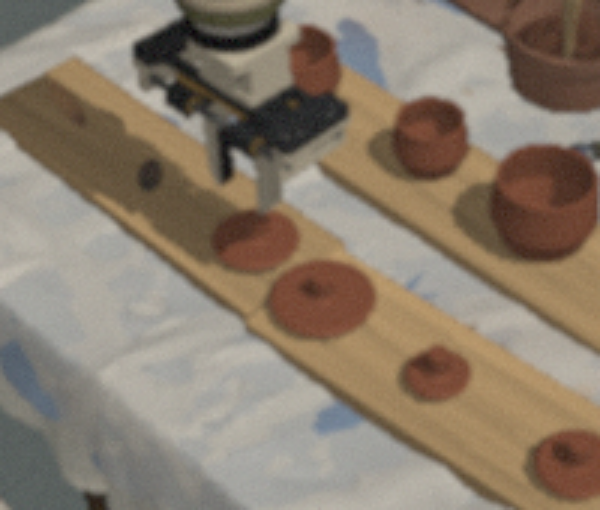

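The gripper is above the medium lid, with the right finger covering the knob at crop (265,215). Next is descending and closing.

>>> drive_tool(moves=[45, 0, 0, 20, 0, 0, 0, 45, 0, 0, 20, 0, 0, 0, 45, 0, 0, 9, 0, 0, 0, 45, 0, 0, 0, 0, 0, 0])

```text
t: 2.15
tool_pos: [0.4579, 0.0768, 0.2312]
orientation: [0.001, -3.14, 0.0]
force: [0.1, -0.2, -0.4]
opening: 0.045
gripper_force: 0.0
```

```bash
python3 go.py .459 .0745 .228
```

```text
t 2.15 pos [0.4579 0.0768 0.2312] open 0.045 F [ 0.1 -0.2 -0.4] axes [[-1.0, -0.001, -0.002], [-0.001, 1.0, -0.0], [0.002, -0.0, -1.0]]
shift mm [-1.1 -2.3  3.2]
turn deg [-0.   -0.11  0.05]
```

>>> drive_tool(moves=[45, -1, -2, 2, 0, 0, 0, 15, 0, 0, 0, 0, 0, 0, 15, 0, 0, 0, 0, 0, 0, 15, 0, 0, 0, 0, 0, 0, 15, 0, 0, 0, 0, 0, 0, 15, 0, 0, 0, 0, 0, 0])

```text
t: 2.75
tool_pos: [0.4597, 0.074, 0.2302]
orientation: [0.001, 3.141, 0.0]
force: [-0.4, -0.2, 3.1]
opening: 0.0195
gripper_force: 15.0
```

```bash
python3 go.py .459 .0745 .228
```

```text
t 2.75 pos [0.4597 0.074  0.2302] open 0.0195 F [-0.4 -0.2  3.1] axes [[-1.0, 0.001, 0.001], [0.001, 1.0, 0.0], [-0.001, 0.0, -1.0]]
shift mm [0.7 0.5 2.2]
turn deg [ 0.    0.04 -0.05]
```

>>> drive_tool(moves=[15, 0, 0, -10, 0, 0, 0, 15, 0, 0, -40, 0, 0, 0, 15, 0, 0, -40, 0, 0, 0, 15, 0, 0, 0, 0, 0, 0, 15, 0, 0, 0, 0, 0, 0])

```text
t: 3.25
tool_pos: [0.46, 0.074, 0.3212]
orientation: [0.001, 3.139, 0.0]
force: [-0.6, -0.5, -1.6]
opening: 0.0191
gripper_force: 15.0
```

```bash
python3 go.py .634 .2 .32
cat > held.py <<'E'
from meas import *
from plant import robot
import sys
def held(r,off=0.1741):
    # lid disc top edge, lies about off below TCP; outline cast on that plane, compared with the TCP
    s=robot.read_state();p=s['tool_pos'];out=[]
    for nm in('scene','top'):
        c=robot.read_camera(nm);W,ok,n=world(c);m=red(c)
        z0=p[2]-off-.0   # disc top height
        near=(np.hypot(W[...,0]-p[0],W[...,1]-p[1])<r+.012)&(m>0)&(ok>0)&(abs(W[...,2]-z0)<.012)
        cnt=np.vstack(cv2.findContours(near.astype(np.uint8),0,1)[0])
        q=plane(c,n[cnt[:,0,1],cnt[:,0,0]],z0)[:,:2];h=cv2.convexHull(q.astype(np.float32))[:,0]
        P=W[near];cc=cv2.minEnclosingCircle(q.astype(np.float32))
        A=np.c_[P[:,:2],np.ones(len(P))];pl=np.linalg.lstsq(A,P[:,2],rcond=None)[0]
        print(nm,near.sum(),'fit',[np.round(a,4) for a in fit(h)],'mec',np.round(cc[0],4),round(cc[1],4),'zmed',np.median(P[:,2]).round(4),'expected',z0.round(4),'tilt',pl[:2].round(2))
        cv2.imwrite(f'pics/h_{nm}_{s["t"]:.2f}.png',c['color'][:,:,::-1])
held(float(sys.argv[1]))
E
python3 held.py .039; ls pics
```

```text
t 3.25 pos [0.46   0.074  0.3212] open 0.0191 F [-0.6 -0.5 -1.6] axes [[-1.0, 0.001, 0.003], [0.001, 1.0, 0.0], [-0.003, 0.0, -1.0]]
shift mm [-173.9  126.1    1.7]
turn deg [ 0.01  0.17 -0.04]
scene 17 fit [array([0.4411, 0.0856]), np.float64(0.0224)] mec [0.4533 0.0745] 0.0174 zmed 0.1457 expected 0.1471 tilt [ 1.49 -0.16]
c1.png
h_scene_3.25.png
s1.png
scene0.png
top0.pngTraceback (most recent call last):
  File "held.py", line 17, in <module>
    held(float(sys.argv[1]))
    ~~~~^^^^^^^^^^^^^^^^^^^^
  File "held.py", line 11, in held
    cnt=np.vstack(cv2.findContours(near.astype(np.uint8),0,1)[0])
    return _nx.concatenate(arrs, 0, dtype=dtype, casting=casting)
           ~~~~~~~~~~~~~~~^^^^^^^^^^^^^^^^^^^^^^^^^^^^^^^^^^^^^^^
ValueError: need at least one array to concatenate
```

```bash
sed -i 's/off=0.1741/off=0.191/' held.py; python3 held.py .039; python3 -c "
import cv2;a=cv2.imread('pics/h_scene_3.25.png')[120:320,130:330];cv2.imwrite('pics/v2.png',cv2.resize(a,None,fx=3,fy=3))"
```

```text
scene 240 fit [array([0.4576, 0.0717]), np.float64(0.0351)] mec [0.4579 0.071 ] 0.0367 zmed 0.1282 expected 0.1277 tilt [-0.01  0.01]
top 30 fit [array([0.4248, 0.0799]), np.float64(0.0114)] mec [0.4278 0.0798] 0.0171 zmed 0.1276 expected 0.1277 tilt [-0.09  0.07]
```

View pics/v2.png

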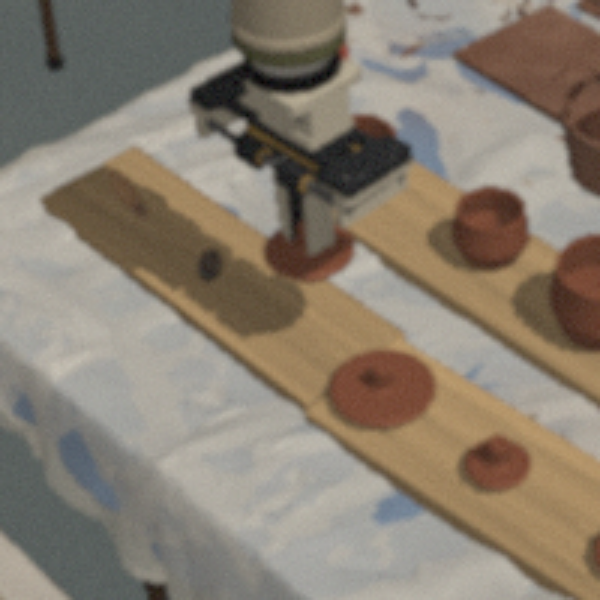

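The medium lid hangs level in the gripper, with its disc centred at about crop (310,250). I'll carry it over the medium jar.

>>> drive_tool(moves=[15, -25, 18, 0, 0, 0, 0, 15, -30, 22, 0, 0, 0, 0, 15, -35, 25, 0, 0, 0, 0, 15, -35, 25, 0, 0, 0, 0, 15, -30, 22, 0, 0, 0, 0, 15, -19, 14, 0, 0, 0, 0, 15, 0, 0, 0, 0, 0, 0, 15, 0, 0, 0, 0, 0, 0])

```text
t: 4.25
tool_pos: [0.6332, 0.1999, 0.3176]
orientation: [-0.0, -3.138, 0.002]
force: [0.0, -0.6, -0.2]
opening: 0.0193
gripper_force: 15.0
```

```bash
python3 go.py .634 .2 .30
```

```text
t 4.25 pos [0.6332 0.1999 0.3176] open 0.0193 F [ 0.  -0.6 -0.2] axes [[-1.0, 0.0, -0.003], [0.0, 1.0, -0.001], [0.003, -0.001, -1.0]]
shift mm [-0.8  0.1 17.6]
turn deg [-0.06 -0.19 -0.01]
```

>>> drive_tool(moves=[15, -1, 0, 8, 0, 0, 0, 15, 0, 0, 8, 0, 0, 0, 15, 0, 0, 4, 0, 0, 0, 15, 0, 0, 3, 0, 0, 0, 15, 0, 0, 3, 0, 0, 0, 15, 0, 0, 2, 0, 0, 0, 15, 0, 0, 0, 0, 0, 0])

```text
t: 4.95
tool_pos: [0.6346, 0.1998, 0.2915]
orientation: [-0.001, -3.141, 0.0]
force: [-0.2, 0.3, -1.5]
opening: 0.0195
gripper_force: 15.0
```

```bash
python3 go.py .634 .2 .282
```

```text
t 4.95 pos [0.6346 0.1998 0.2915] open 0.0195 F [-0.2  0.3 -1.5] axes [[-1.0, 0.001, -0.0], [0.001, 1.0, -0.0], [0.0, -0.0, -1.0]]
shift mm [0.6 0.2 9.5]
turn deg [-0.   -0.02 -0.04]
```

Flange bottom is at rim level or just below, with no contact; I'll continue slowly.

>>> drive_tool(moves=[15, 0, 0, 2, 0, 0, 0, 15, 0, 0, 2, 0, 0, 0, 15, 0, 0, 2, 0, 0, 0, 15, 0, 0, 0, 0, 0, 0])

```text
t: 5.35
tool_pos: [0.6345, 0.1999, 0.2852]
orientation: [-0.001, -3.141, 0.0]
force: [-0.9, 0.3, -0.4]
opening: 0.0196
gripper_force: 15.0
```

>>> drive_tool(moves=[15, 0, 0, 1, 0, 0, 0, 15, 0, 0, 1, 0, 0, 0, 15, 0, 0, 0, 0, 0, 0])

```text
t: 5.65
tool_pos: [0.6346, 0.1999, 0.2836]
orientation: [-0.001, -3.141, 0.0]
force: [0.3, -0.1, -0.5]
opening: 0.0194
gripper_force: 15.0
```

>>> drive_tool(moves=[15, 0, 0, 1, 0, 0, 0, 15, 0, 0, 1, 0, 0, 0, 15, 0, 0, 0, 0, 0, 0, 15, 0, 0, 0, 0, 0, 0])

```text
t: 6.05
tool_pos: [0.6347, 0.2, 0.2821]
orientation: [0.001, 3.141, 0.0]
force: [-1.5, -0.1, 2.1]
opening: 0.0193
gripper_force: 15.0
```

It is seated at z 0.282 with light contact, so I'll release and rise.

>>> drive_tool(moves=[24, 0, 0, 0, 0, 0, 0, 40, 0, 0, 0, 0, 0, 0, 45, 0, 0, 0, 0, 0, 0, 45, 0, 0, -20, 0, 0, 0, 45, 0, 0, -40, 0, 0, 0, 45, 18, -20, -20, 0, 0, 0, 45, 35, -40, 0, 0, 0, 0, 45, 35, -40, 0, 0, 0, 0])

```text
t: 6.85
tool_pos: [0.5501, 0.1042, 0.3628]
orientation: [-0.001, 3.139, 0.0]
force: [-1.0, -0.8, -0.1]
opening: 0.0451
gripper_force: 0.0
```

```bash
python3 go.py .45 -.018 .30;python3 - <<'E'
from meas import *
from plant import robot
G['mj']=(.634,.2,.015+.052,39);
for nm in('scene','top'):
    c=robot.read_camera(nm);W,ok,n=world(c);m=red(c)
    near=(np.hypot(W[...,0]-.634,W[...,1]-.2)<.045)&(m>0)&(abs(W[...,2]-.091)<.008)
    q=plane(c,n[near],.091)[:,:2];P=W[near];A=np.c_[P[:,:2],np.ones(len(P))]
    print(nm,near.sum(),np.round(cv2.minEnclosingCircle(q.astype(np.float32)),4) if 0 else cv2.minEnclosingCircle(q.astype(np.float32)),np.median(P[:,2]),np.linalg.lstsq(A,P[:,2],rcond=None)[0][:2].round(3))
    cv2.imwrite(f'pics/m_{nm}.png',cv2.resize(c['color'][140:280,170:370,::-1],None,fx=3,fy=3))
E
```

```text
t 6.85 pos [0.5501 0.1042 0.3628] open 0.0451 F [-1.  -0.8 -0.1] axes [[-1.0, -0.001, 0.002], [-0.001, 1.0, 0.0], [-0.002, 0.0, -1.0]]
shift mm [ 100.3 -122.1   62.5]
turn deg [0.   0.14 0.03]
scene 167 ((0.6246605515480042, 0.19140022993087769), 0.03705930337309837) 0.09134233216043842 [0.094 0.089]
top 0 ((0.0, 0.0), 0.0) nan [0. 0.]
  return _methods._mean(a, axis=axis, dtype=dtype,
  ret = ret.dtype.type(ret / rcount)
```

View pics/m_scene.png

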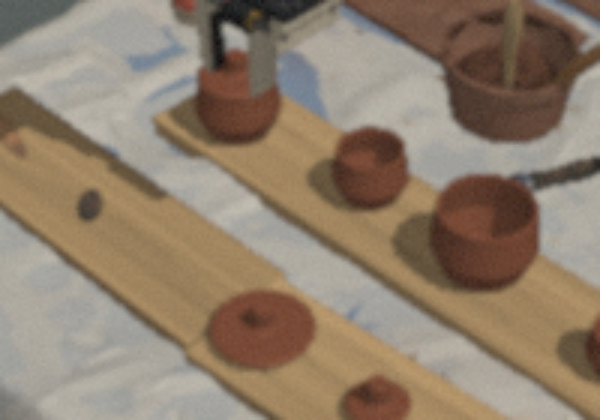

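The picture shows the medium lid seated on its jar (crop 237,85), partly behind the fingers. Now the large lid.

>>> drive_tool(moves=[45, 20, -24, 10, 0, 0, 0, 45, 25, -31, 14, 0, 0, 0, 45, 25, -31, 14, 0, 0, 0, 45, 20, -24, 14, 0, 0, 0, 45, 10, -12, 20, 0, 0, 0, 45, 0, 0, 20, 0, 0, 0, 45, 0, 0, 20, 0, 0, 0, 45, 0, 0, 0, 0, 0, 0])

```text
t: 7.75
tool_pos: [0.4494, -0.0171, 0.2472]
orientation: [-0.002, -3.137, -0.001]
force: [-1.0, 0.0, -0.4]
opening: 0.0449
gripper_force: 0.0
```

```bash
python3 go.py .45 -.018 .2305
```

```text
t 7.75 pos [ 0.4494 -0.0171  0.2472] open 0.0449 F [-1.   0.  -0.4] axes [[-1.0, 0.001, -0.004], [0.001, 1.0, 0.001], [0.004, 0.001, -1.0]]
shift mm [-0.6 -0.9 16.7]
turn deg [ 0.04 -0.25 -0.07]
```

>>> drive_tool(moves=[45, 0, 0, 10, 0, 0, 0, 45, 0, 0, 4, 0, 0, 0, 45, 0, 0, 1, 0, 0, 0, 15, 0, 0, 0, 0, 0, 0, 15, 0, 0, 0, 0, 0, 0, 15, 0, 0, 0, 0, 0, 0, 15, 0, 0, 0, 0, 0, 0, 15, 0, 0, 0, 0, 0, 0])

```text
t: 8.55
tool_pos: [0.4508, -0.0173, 0.2351]
orientation: [0.001, 3.141, -0.0]
force: [1.2, -0.5, 1.3]
opening: 0.0195
gripper_force: 15.0
```

>>> drive_tool(moves=[15, 0, 0, -10, 0, 0, 0, 15, 0, 0, -30, 0, 0, 0, 15, 0, 0, -40, 0, 0, 0, 15, -20, -8, -15, 0, 0, 0, 15, -40, -17, 0, 0, 0, 0, 15, -45, -19, 0, 0, 0, 0, 15, -40, -17, 0, 0, 0, 0, 15, -25, -10, 0, 0, 0, 0])

```text
t: 9.35
tool_pos: [0.6226, -0.0896, 0.3301]
orientation: [0.002, 3.141, -0.0]
force: [-0.8, 0.1, -0.8]
opening: 0.0193
gripper_force: 15.0
```

>>> drive_tool(moves=[15, -15, -6, 0, 0, 0, 0, 15, -5, -2, 0, 0, 0, 0, 15, 0, 0, 0, 0, 0, 0, 15, 0, 0, 0, 0, 0, 0])

```text
t: 9.75
tool_pos: [0.64, -0.096, 0.3298]
orientation: [-0.001, -3.141, -0.0]
force: [0.4, 0.3, -0.9]
opening: 0.0196
gripper_force: 15.0
```

```bash
python3 go.py .6447 -.0976 .2951
```

```text
t 9.75 pos [ 0.64   -0.096   0.3298] open 0.0196 F [ 0.4  0.3 -0.9] axes [[-1.0, 0.001, -0.001], [0.001, 1.0, 0.0], [0.001, 0.0, -1.0]]
shift mm [-4.7 -1.6 34.7]
turn deg [ 0.01 -0.04 -0.03]
```

>>> drive_tool(moves=[15, -5, -1.5, 10, 0, 0, 0, 15, 0, 0, 8, 0, 0, 0, 15, 0, 0, 4, 0, 0, 0, 15, 0, 0, 0, 0, 0, 0, 15, 0, 0, 2, 0, 0, 0, 15, 0, 0, 2, 0, 0, 0, 15, 0, 0, 0, 0, 0, 0])

```text
t: 10.45
tool_pos: [0.6456, -0.0979, 0.3037]
orientation: [-0.001, -3.142, -0.0]
force: [0.2, -0.0, -1.2]
opening: 0.0196
gripper_force: 15.0
```

>>> drive_tool(moves=[15, 0, 0, 2, 0, 0, 0, 15, 0, 0, 2, 0, 0, 0, 15, 0, 0, 0, 0, 0, 0])

```text
t: 10.75
tool_pos: [0.6455, -0.0979, 0.2993]
orientation: [-0.001, -3.141, -0.0]
force: [0.3, -0.5, -0.9]
opening: 0.0195
gripper_force: 15.0
```

>>> drive_tool(moves=[15, 0, 0, 2, 0, 0, 0, 15, 0, 0, 1, 0, 0, 0, 15, 0, 0, 0.5, 0, 0, 0, 15, 0, 0, 0, 0, 0, 0])

```text
t: 11.15
tool_pos: [0.6455, -0.0978, 0.2961]
orientation: [-0.001, -3.141, -0.0]
force: [-0.8, -0.6, -0.8]
opening: 0.0196
gripper_force: 15.0
```

>>> drive_tool(moves=[15, 0, 0, 1, 0, 0, 0, 15, 0, 0, 0.5, 0, 0, 0, 15, 0, 0, 0, 0, 0, 0])

```text
t: 11.45
tool_pos: [0.6457, -0.0979, 0.2951]
orientation: [0.001, 3.141, -0.0]
force: [-0.4, 1.1, 1.3]
opening: 0.0196
gripper_force: 15.0
```

>>> drive_tool(moves=[24, 0, 0, 0, 0, 0, 0, 40, 0, 0, 0, 0, 0, 0, 45, 0, 0, 0, 0, 0, 0, 45, 0, 0, -20, 0, 0, 0, 45, 10, -3, -25, 0, 0, 0, 45, 35, -8, 0, 0, 0, 0, 45, 45, -11, 0, 0, 0, 0, 45, 45, -11, 0, 0, 0, 0])

```text
t: 12.25
tool_pos: [0.5093, -0.1309, 0.3398]
orientation: [-0.0, 3.141, -0.001]
force: [-0.1, -1.0, 1.5]
opening: 0.0448
gripper_force: 0.0
```

>>> drive_tool(moves=[45, 35, -9, 20, 0, 0, 0, 45, 18, -4, 30, 0, 0, 0, 45, 5, 0, 30, 0, 0, 0, 45, 0, 0, 10, 0, 0, 0, 45, 0, 0, 0, 0, 0, 0])

```text
t: 12.75
tool_pos: [0.452, -0.1435, 0.2485]
orientation: [-0.001, -3.139, -0.002]
force: [0.8, 1.0, 0.4]
opening: 0.0452
gripper_force: 0.0
```

```bash
python3 go.py .453 -.1445 .234;python3 - <<'E'
from meas import *
from plant import robot
c=robot.read_camera('scene');d=robot.read_camera('top')
cv2.imwrite('pics/l.png',np.hstack([cv2.resize(i[:,:,::-1],(390,360)) for i in(c['color'][140:320,220:415],d['color'][130:310,185:380])]))
meas('scene',c,['sj','tj','sl','sq']);meas('top',d,['sj','tj'])
E
```

```text
t 12.75 pos [ 0.452  -0.1435  0.2485] open 0.0452 F [0.8 1.  0.4] axes [[-1.0, 0.001, -0.003], [0.001, 1.0, 0.001], [0.003, 0.001, -1.0]]
shift mm [-1.  -1.1 14.5]
turn deg [ 0.07 -0.15 -0.05]
scene sj rim n 0 [0. 0.] 0.0 mec [0. 0.] 0.0 z nan
scene tj rim n 118 [ 0.6246 -0.2601] 0.0229 mec [ 0.6231 -0.2594] 0.0273 z 0.0687
scene sl disc [ 0.4576 -0.2833] 0.0295 knob [ 0.4577 -0.2836  0.0605] 62 plane [ 0.4574 -0.2838]
scene sq disc [ 0.4732 -0.3968] 0.0364 knob [ 0.4719 -0.3988  0.0599] 68 plane [ 0.4712 -0.3992]
top sj rim n 81 [0.6484 0.0427] 0.0296 mec [0.6473 0.0423] 0.0323 z 0.0777
top tj rim n 66 [ 0.6259 -0.2551] 0.0238 mec [ 0.6238 -0.254 ] 0.0262 z 0.0698meas.py:12: RuntimeWarning: Mean of empty slice.
  f=fit(q);o=['rim n',len(q),f[0].round(4),f[1].round(4),'mec',np.round(cv2.minEnclosingCircle(q.astype(np.float32))[0],4),round(cv2.minEnclosingCircle(q.astype(np.float32))[1],4),'z',W[hi][:,2].mean().round(4)]
  ret = ret.dtype.type(ret / rcount)
```

View pics/l.png

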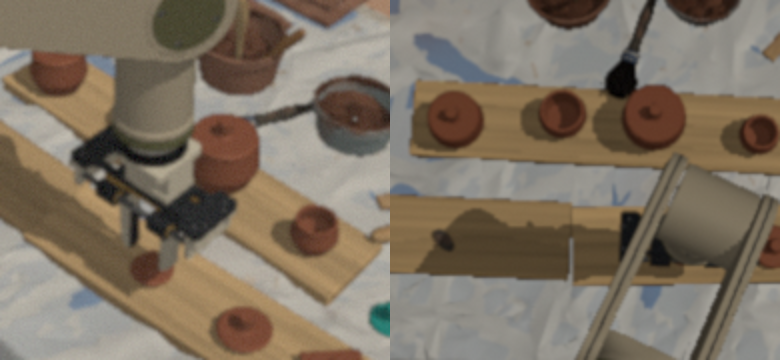

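Both the medium (452,120) and large (655,115) lids sit flat on their jars, and the gripper is above the tiny lid. I'll grasp it.

>>> drive_tool(moves=[45, 0, 0, 9, 0, 0, 0, 45, 0, 0, 4, 0, 0, 0, 45, 0, 0, 0, 0, 0, 0, 15, 0, 0, 0, 0, 0, 0, 15, 0, 0, 0, 0, 0, 0, 15, 0, 0, 0, 0, 0, 0, 15, 0, 0, 0, 0, 0, 0, 15, 0, 0, 0, 0, 0, 0])

```text
t: 13.65
tool_pos: [0.4526, -0.1438, 0.2369]
orientation: [0.001, 3.141, -0.0]
force: [0.1, -1.2, 0.3]
opening: 0.0191
gripper_force: 15.0
```

>>> drive_tool(moves=[15, 0, 0, -10, 0, 0, 0, 15, 0, 0, -35, 0, 0, 0, 15, -10, -7, -25, 0, 0, 0, 15, -35, -23, 0, 0, 0, 0, 15, -42, -28, 0, 0, 0, 0, 15, -40, -26, 0, 0, 0, 0, 15, -27, -18, 0, 0, 0, 0, 15, -14, -9, 0, 0, 0, 0])

```text
t: 14.45
tool_pos: [0.6217, -0.2562, 0.3071]
orientation: [0.002, 3.141, -0.001]
force: [-0.7, 1.0, -0.6]
opening: 0.0192
gripper_force: 15.0
```

>>> drive_tool(moves=[15, -4, -3, 5, 0, 0, 0, 15, 0, 0, 5, 0, 0, 0, 15, 0, 0, 0, 0, 0, 0, 15, 0, 0, 0, 0, 0, 0])

```text
t: 14.85
tool_pos: [0.6233, -0.2569, 0.2964]
orientation: [-0.001, -3.14, -0.001]
force: [-0.2, -0.1, -0.4]
opening: 0.0193
gripper_force: 15.0
```

```bash
python3 go.py .625 -.2578 .2729
```

```text
t 14.85 pos [ 0.6233 -0.2569  0.2964] open 0.0193 F [-0.2 -0.1 -0.4] axes [[-1.0, 0.0, -0.001], [0.0, 1.0, 0.001], [0.001, 0.001, -1.0]]
shift mm [-1.7 -0.9 23.5]
turn deg [ 0.03 -0.06 -0.02]
```

>>> drive_tool(moves=[15, -1.5, -1, 7, 0, 0, 0, 15, 0, 0, 4, 0, 0, 0, 15, 0, 0, 0, 0, 0, 0, 15, 0, 0, 2, 0, 0, 0, 15, 0, 0, 2, 0, 0, 0, 15, 0, 0, 0, 0, 0, 0])

```text
t: 15.45
tool_pos: [0.6255, -0.2585, 0.2814]
orientation: [-0.001, -3.141, -0.0]
force: [-0.3, -0.5, -0.4]
opening: 0.0191
gripper_force: 15.0
```

>>> drive_tool(moves=[15, 0, 0, 2, 0, 0, 0, 15, 0, 0, 2, 0, 0, 0, 15, 0, 0, 0, 0, 0, 0])

```text
t: 15.75
tool_pos: [0.6254, -0.2585, 0.2773]
orientation: [-0.001, -3.141, -0.0]
force: [0.1, -0.8, 0.4]
opening: 0.0193
gripper_force: 15.0
```

>>> drive_tool(moves=[15, 0, 0, 2, 0, 0, 0, 15, 0, 0, 1, 0, 0, 0, 15, 0, 0, 0.5, 0, 0, 0, 15, 0, 0, 0, 0, 0, 0])

```text
t: 16.15
tool_pos: [0.6255, -0.2585, 0.2741]
orientation: [-0.001, -3.141, -0.0]
force: [0.6, -0.5, -1.1]
opening: 0.0193
gripper_force: 15.0
```

>>> drive_tool(moves=[15, 0, 0, 1, 0, 0, 0, 15, 0, 0, 0, 0, 0, 0])

```text
t: 16.35
tool_pos: [0.6255, -0.2586, 0.2731]
orientation: [-0.001, -3.141, -0.0]
force: [0.2, -0.0, 0.0]
opening: 0.0197
gripper_force: 15.0
```

>>> drive_tool(moves=[15, 0, 0, 0.5, 0, 0, 0, 15, 0, 0, 0.5, 0, 0, 0, 15, 0, 0, 0, 0, 0, 0])

```text
t: 16.65
tool_pos: [0.6257, -0.2586, 0.2728]
orientation: [0.001, 3.141, -0.0]
force: [-1.7, 1.2, 3.7]
opening: 0.019
gripper_force: 15.0
```

>>> drive_tool(moves=[24, 0, 0, 0, 0, 0, 0, 40, 0, 0, 0, 0, 0, 0, 45, 0, 0, 0, 0, 0, 0, 45, 0, 0, -20, 0, 0, 0, 45, 10, -1, -25, 0, 0, 0, 45, 30, -4, 0, 0, 0, 0, 45, 42, -6, 0, 0, 0, 0, 45, 42, -6, 0, 0, 0, 0])

```text
t: 17.45
tool_pos: [0.5004, -0.2754, 0.3172]
orientation: [-0.0, 3.141, -0.001]
force: [-0.1, -1.4, -0.0]
opening: 0.0447
gripper_force: 0.0
```

>>> drive_tool(moves=[45, 28, -4, 15, 0, 0, 0, 45, 13, -2, 25, 0, 0, 0, 45, 3, 0, 25, 0, 0, 0, 45, 0, 0, 5, 0, 0, 0, 45, 0, 0, 0, 0, 0, 0])

```text
t: 17.95
tool_pos: [0.4573, -0.2812, 0.2465]
orientation: [-0.001, -3.14, -0.002]
force: [-0.1, -0.3, -0.2]
opening: 0.0453
gripper_force: 0.0
```

```bash
python3 go.py .4577 -.281 .234;python3 - <<'E'
from meas import *
from plant import robot
c=robot.read_camera('scene');d=robot.read_camera('top')
cv2.imwrite('pics/t.png',np.hstack([cv2.resize(i[:,:,::-1],(390,360)) for i in(c['color'][160:340,250:445],d['color'][130:310,240:435])]))
meas('scene',c,['sj']);meas('top',d,['sj'])
E
```

```text
t 17.95 pos [ 0.4573 -0.2812  0.2465] open 0.0453 F [-0.1 -0.3 -0.2] axes [[-1.0, 0.001, -0.002], [0.001, 1.0, 0.001], [0.002, 0.001, -1.0]]
shift mm [-0.4  0.2 12.5]
turn deg [ 0.07 -0.09 -0.05]
scene sj rim n 60 [0.6422 0.0328] 0.0249 mec [0.6354 0.0268] 0.0301 z 0.0762
top sj rim n 83 [0.648  0.0425] 0.0296 mec [0.6473 0.0423] 0.0322 z 0.0777
```

View pics/t.png

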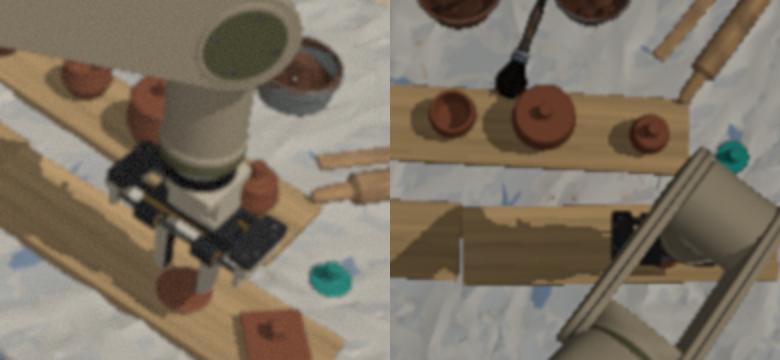

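The tiny lid sits on its jar (650,130), and the gripper is above the small lid with the square lid clear. I'll grasp the small lid.

>>> drive_tool(moves=[45, 0, 0, 8, 0, 0, 0, 45, 0, 0, 3, 0, 0, 0, 45, 0, 0, 0, 0, 0, 0, 15, 0, 0, 0, 0, 0, 0, 15, 0, 0, 0, 0, 0, 0, 15, 0, 0, 0, 0, 0, 0, 15, 0, 0, 0, 0, 0, 0, 15, 0, 0, 0, 0, 0, 0])

```text
t: 18.85
tool_pos: [0.4576, -0.2815, 0.2364]
orientation: [0.001, 3.141, -0.0]
force: [-0.7, 1.1, 0.9]
opening: 0.0192
gripper_force: 15.0
```

>>> drive_tool(moves=[15, 0, 0, -10, 0, 0, 0, 15, 0, 0, -40, 0, 0, 0, 15, 0, 20, -40, 0, 0, 0, 15, 0, 40, 0, 0, 0, 0, 15, 0, 48, 0, 0, 0, 0, 15, 0, 48, 0, 0, 0, 0, 15, 0, 48, 0, 0, 0, 0, 15, -10, 48, 0, 0, 0, 0])

```text
t: 19.65
tool_pos: [0.4669, -0.0278, 0.3271]
orientation: [0.002, 3.141, -0.0]
force: [1.9, -0.7, -0.8]
opening: 0.0193
gripper_force: 15.0
```

>>> drive_tool(moves=[15, -25, 35, 0, 0, 0, 0, 15, -40, 20, 0, 0, 0, 0, 15, -40, 10, 0, 0, 0, 0, 15, -40, 4, 0, 0, 0, 0, 15, -25, 0, 0, 0, 0, 0, 15, -8, 0, 0, 0, 0, 0, 15, 0, 0, 0, 0, 0, 0, 15, 0, 0, 0, 0, 0, 0])

```text
t: 20.45
tool_pos: [0.645, 0.0393, 0.3262]
orientation: [-0.001, -3.141, 0.0]
force: [-0.2, -0.4, -0.1]
opening: 0.0193
gripper_force: 15.0
```

```bash
python3 go.py .6477 .0397 .2804
```

```text
t 20.45 pos [0.645  0.0393 0.3262] open 0.0193 F [-0.2 -0.4 -0.1] axes [[-1.0, 0.001, -0.001], [0.001, 1.0, -0.0], [0.001, -0.0, -1.0]]
shift mm [-2.8  0.4 45.8]
turn deg [-0.   -0.05 -0.05]
```

>>> drive_tool(moves=[15, -2.5, 0.5, 12, 0, 0, 0, 15, 0, 0, 12, 0, 0, 0, 15, 0, 0, 6, 0, 0, 0, 15, 0, 0, 3, 0, 0, 0, 15, 0, 0, 0, 0, 0, 0, 15, 0, 0, 2, 0, 0, 0, 15, 0, 0, 2, 0, 0, 0, 15, 0, 0, 0, 0, 0, 0])

```text
t: 21.25
tool_pos: [0.6483, 0.0399, 0.2892]
orientation: [0.001, 3.142, 0.0]
force: [0.4, 0.8, -0.1]
opening: 0.0194
gripper_force: 15.0
```

>>> drive_tool(moves=[15, 0, 0, 2, 0, 0, 0, 15, 0, 0, 1, 0, 0, 0, 15, 0, 0, 0, 0, 0, 0])

```text
t: 21.55
tool_pos: [0.6482, 0.0399, 0.286]
orientation: [-0.001, -3.141, 0.0]
force: [-0.4, -0.1, -0.7]
opening: 0.0196
gripper_force: 15.0
```

>>> drive_tool(moves=[15, 0, 0, 2, 0, 0, 0, 15, 0, 0, 1.5, 0, 0, 0, 15, 0, 0, 1, 0, 0, 0, 15, 0, 0, 0, 0, 0, 0])

```text
t: 21.95
tool_pos: [0.6482, 0.0399, 0.2814]
orientation: [-0.001, -3.141, 0.0]
force: [-0.3, -0.7, -0.3]
opening: 0.0196
gripper_force: 15.0
```

>>> drive_tool(moves=[15, 0, 0, 0.5, 0, 0, 0, 15, 0, 0, 0.5, 0, 0, 0, 15, 0, 0, 0, 0, 0, 0])

```text
t: 22.25
tool_pos: [0.6483, 0.0399, 0.2807]
orientation: [-0.001, -3.142, -0.0]
force: [-0.3, 0.2, -0.2]
opening: 0.0198
gripper_force: 15.0
```

>>> drive_tool(moves=[15, 0, 0, 0.5, 0, 0, 0, 15, 0, 0, 0.3, 0, 0, 0, 15, 0, 0, 0, 0, 0, 0])

```text
t: 22.55
tool_pos: [0.6484, 0.0399, 0.2804]
orientation: [0.001, 3.141, -0.0]
force: [-1.3, -1.0, 3.1]
opening: 0.0195
gripper_force: 15.0
```

>>> drive_tool(moves=[24, 0, 0, 0, 0, 0, 0, 40, 0, 0, 0, 0, 0, 0, 45, 0, 0, 0, 0, 0, 0, 45, 0, 0, -20, 0, 0, 0, 45, 5, 0, -40, 0, 0, 0, 45, 30, 10, -30, 0, 0, 0, 45, 40, 40, 0, 0, 0, 0, 45, 40, 40, 0, 0, 0, 0])

```text
t: 23.35
tool_pos: [0.542, 0.1209, 0.3715]
orientation: [0.004, 3.138, 0.001]
force: [0.3, 0.8, -0.8]
opening: 0.045
gripper_force: 0.0
```

>>> drive_tool(moves=[45, 40, 45, -10, 0, 0, 0, 45, 40, 45, -10, 0, 0, 0, 45, 20, 45, -10, 0, 0, 0, 45, 20, 45, 0, 0, 0, 0, 45, 20, 45, 0, 0, 0, 0, 45, 0, 30, 0, 0, 0, 0, 45, 0, 0, 0, 0, 0, 0, 45, 0, 0, 0, 0, 0, 0])

```text
t: 24.15
tool_pos: [0.4171, 0.3597, 0.396]
orientation: [0.001, -3.141, 0.001]
force: [-0.2, -1.7, -0.8]
opening: 0.045
gripper_force: 0.0
```

Run:
```python
from meas import *
from plant import robot
s=robot.read_state();print(s['t'],s['tool_pos'],s['force'])
H=dict(mj=.052,sj=.044,lj=.06,tj=.036)
ims=[]
for nm in('scene','top'):
    c=robot.read_camera(nm);W,ok,n=world(c);m=red(c);meas(nm,c,['sq'])
    for k,h in H.items():
        x,y,_,r=G[k];z=.024+h+.015
        near=(np.hypot(W[...,0]-x,W[...,1]-y)<(r+12)/1000)&(m>0)&(abs(W[...,2]-z)<.0045)
        if near.sum()<20: print(nm,k,'hidden');continue
        q=plane(c,n[near],z)[:,:2].astype(np.float32);P=W[near];e=cv2.minEnclosingCircle(q)
        print(nm,k,'disc',np.round(e[0],4),round(e[1],4),'z',np.median(P[:,2]).round(4),'want',z,'tilt',np.linalg.lstsq(np.c_[P[:,:2],np.ones(len(P))],P[:,2],rcond=None)[0][:2].round(3))
    ims.append(c['color'][:,:,::-1])
cv2.imwrite('pics/f.png',np.vstack([cv2.resize(ims[0][145:290,205:420],(645,290)),cv2.resize(ims[1][160:280,180:440],(645,298))]))
```

```text
24.15 [0.41707509 0.35968458 0.395996  ] [-0.15765571 -1.66552294 -0.77635731]
scene sq disc [ 0.4729 -0.3967] 0.0365 knob [ 0.4725 -0.3983  0.06  ] 64 plane [ 0.4718 -0.3986]
scene mj disc [0.6312 0.1954] 0.0384 z 0.0915 want 0.091 tilt [0.01  0.006]
scene sj disc [0.6446 0.0355] 0.0324 z 0.0832 want 0.083 tilt [0.012 0.009]
scene lj disc [ 0.6414 -0.104 ] 0.047 z 0.0994 want 0.09899999999999999 tilt [0.005 0.005]
scene tj disc [ 0.623  -0.2612] 0.0256 z 0.0759 want 0.075 tilt [ 0.02  -0.003]
top sq disc [ 0.4736 -0.3935] 0.0363 knob [ 0.4731 -0.3932  0.06  ] 40 plane [ 0.473 -0.393]
top mj disc [0.6319 0.2016] 0.038 z 0.0908 want 0.091 tilt [-0.009 -0.008]
top sj disc [0.6456 0.0423] 0.0325 z 0.083 want 0.083 tilt [-0.008  0.01 ]
top lj disc [ 0.6436 -0.0941] 0.0442 z 0.0989 want 0.09899999999999999 tilt [0.01  0.002]
top tj disc [ 0.6245 -0.2539] 0.026 z 0.0748 want 0.075 tilt [0.008 0.021]
```

View pics/f.png

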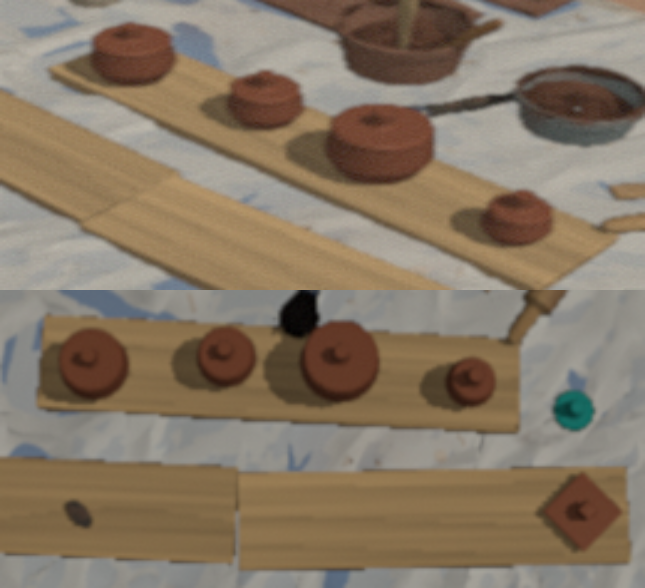

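All four lids sit level at the seated height (top-view crop 93,360; 226,355; 341,358; 471,380). The jars and the square lid have not moved, and the arm is clear.

```bash
python3 -c "from plant import robot;print(robot.close_job())"
```

```text
the job is handed in; nothing more can be done
None
```

All four round lids are on their matching jars and the job is handed in: the final camera check showed each lid level and at its seated height, and the jars and square lid where they started; the judge returned no verdict.

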